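# Lock the conference camera into its desk dock

## Robot

A 6-joint arm with a two-finger parallel gripper is mounted at the origin on the work surface. World frame = base frame: x ahead of the robot, y to its left, z up, the work surface at z = 0. Lengths are in m, angles in degrees, forces in N, time in s.
With the tool pointing down it reaches from about 0.25 to 0.725 m from the base axis. Payload 9.7 kg.
Tool frame: the origin (TCP) lies midway between the tips of the shut fingers; the grasp point (between the pads) lies 19 mm behind it; x points along the fingers, y is the direction in which the jaws open and shut, and the axes are right-handed (so a half turn about x gives the same grasp; the last joint's range is limited). The gripper opens to 85 mm and grips with 20 to 120 N. Pads are 22 mm wide; open, the fingers measure 114 mm over their backs; the gripper's body (76 mm by 85 mm) begins 54 mm behind the grasp point. The pads swing forward as they close: fully open they stand 13 mm farther back than shut.
Start: joints at [75.459, 4.979, 10.078, 95.1, 0, 90], TCP at [0.138, 0.532, 0.231] pointing down, gripper open.
Joint ranges: [-179.16, 179.16], [-48.56, 103.87], [-65.8, 70.77], [-126.05, 130.52], [-82.76, 87.17], [-180, 180]. Speed limits (degrees/s): [127.2, 127.2, 147.25, 180, 180, 180].

## Interface

Orientations are given as [roll, pitch, yaw] about the fixed x, y, z axes, in that order (R = Rz(yaw) Ry(pitch) Rx(roll)).
In Python, from workcell import bot, cams gives the robot as it stands.
- The arm moves only by the tool apply_moves, never from a script. Its argument "commands" is a list of rows, each a list of 5 numbers: the shift along the tool's x, y, z in m, then the turn about the tool's x in rad, then the opening, from -1 (shut) to 1 (fully open). In form: [[tx, ty, tz, roll, hand], ...]. A call has 1 to 12 rows; each row is the pose to reach, as a shift and turn from the pose measured when the call began, along the tool's axes at that moment; what a row does not reach only later rows make up. A row lasts 1/10 s, in which the tool goes at most 50 mm and 8.59 degrees, less where a joint would pass 70% of its speed; a pose out of reach is approached as far as the arm can. A call with a gripper value outside its range is refused whole. The fingers move at their own pace and stop on an object; "newtons" is the grip in N (left out, the last holds). Time passes only in rows, so rows that repeat a pose let the fingers close. It gives the time, the measured TCP pose, the force and the opening at its end, in the units of the state.
- bot.get_obs(): the state, without advancing time (a new reading comes with each control period).
- cams.camera(name): name is "scene" or "top"; returns a dict with "frame" (420x560x3 uint8, blue, green, red), "depth" (420x560 float32, m along the optical axis (not along the pixel's ray), 0 where there is no reading), "camera_matrix" (3x3 intrinsics, pixels), "R" (3x3) and "t" (3): a world point X has camera coordinates R X + t. Camera axes: x right, y down, z forward; pixel columns grow to the right and rows downward; lengths in m; the calibration is good to about 2 mm. A picture is of the moment at which its call begins.
- bot.job_done(): hands the job in, once; it reports no verdict.
Trained networks look in the newest picture that a camera, given by its name, has taken for a name from the list of things; names that differ only in an ending like _2 or _b are one class to them, and where a whole thing is asked for, a point or a joint stands for the part that bears it (a point fixed in the world has none). Each returns a list of dicts, best first, with "confidence" (0 to 1); they miss things now and then, are a little off and sometimes report something else, mostly with a low value. They report only what shows in the picture. A call takes as long as a camera call. They do not tell look-alikes from the thing itself.
- cams.spot_in(name, camera): "rect" ([left, top, right, bottom] in pixels, round what is visible of it).
The state is a dict: "time": time; "q": joint angles; "qd": joint speeds; "joint_efforts": joint torques, N m; "ee_pos": TCP position; "tcp_rot": TCP orientation; "wrist_force": force on the tool from outside, world axes, zero at the start; "torque": the same for the moment, N m; "opening": finger opening in m.
Only numpy, scipy, OpenCV 4.12 (cv2) and the standard library are available. Lean on these libraries where they do the work, as an engineer would, in place of code of your own. Each camera call takes 0.05 s, during which the arm holds its last target. There are 200 camera calls.

## Task

Draw the lock pin up out of its bore in the camera dock and hang it by its head in the dock's side notch. Then set the conference camera down fully home in the dock, upright and with its lens towards the hook, and finally swing the hook across the camera's foot until it is all the way home in its catch. Don't disturb the carton, the round cases or the power adapter.

Things in the scene. Friction and masses are not known exactly. Their poses are not given: they have to be found in the camera images.
- dock: Fixed plate, x -125 to +85, y -121 to +129, 10 mm thick. Origin: on the desk under the seat's middle; z up; -x (hook side) faces the robot within 0.25 rad. Seat: shallow tray 128 x 98 mm, floor 10 mm up, dark fences with flared lips to 33 mm. Also a bored block 36 mm square (top 34 mm up), a dark C-shaped catch open to -x (59 mm high, at x -37, y -106) and a notch bracket (84 mm high, at +y).
- dock_seat (a point): Middle of the dock's seat floor, dock frame (0, 0, 10) mm; same axes as the dock.
- dock_seat_front (a point): Point of the seat floor where the middle of the front edge of the camera's foot belongs, dock frame (-60, 0, 10) mm.
- dock_bore (a point): Mouth of the pin's upright bore in the bored block, dock frame (-98, 16.5, 34) mm; bore 13.6 mm wide, 24 mm deep.
- dock_notch (a point): Middle of the side notch on top of its two prongs, dock frame (20, 113, 84) mm. Notch 16 mm wide along dock x, 34 mm deep along y (this point is halfway), closed towards the seat, open at +y, above and below. The pin, put in from above or +y, hangs upright with its head on the prongs.
- pin: Lock pin, bare steel, 98 mm long, standing in the bore and stopping the hook from closing: shank 12 mm diameter and 68 mm long, then a plain round head 28 mm diameter and 30 mm high to grip. Origin at the tip of the shank, z up towards the head; mass about 0.14 kg.
- pin_collar (a point): Underside of the pin's head, on the pin's axis, 68 mm above its tip.
- camera: Black and grey conference camera on the desk: foot 120 x 90 x 20 mm; above it at x = +20 mm a yoke of two upright flat cheeks (58 mm across y outside, 50 mm along x, 40 to 112 mm high) to grip from above. A 38 mm lens barrel points to -x, 83 mm up, to x = -20 mm. Origin: middle of the foot's underside, z up. In the dock its axes lie along the dock's. About 0.6 kg.
- camera_front (a point): Middle of the lower front edge of the camera's foot, camera frame (-60, 0, 0) mm.
- hook (a joint): Hook angle, rad, about an upright axis: 0 = closed, along dock -y with its end in the catch; grows as it opens towards dock -x, up to 1.6. Stays where it is left. The hook is a flat steel bar 18 mm wide, 180 mm long, 36 to 48 mm above the desk, just over the seated camera's foot.
- hook_hinge (a point): Point on the hook's hinge axis, dock frame (-42, 66, 42) mm.
- hook_knob (a point): Grip point on the hook's upright round knob (22 mm diameter, 48 to 108 mm above the desk), 92 mm above the desk, on the knob's axis, 141 mm from the hinge axis. At joint angle q it is at dock (-42 - 141 sin q, 66 - 141 cos q, 92) mm.
- carton: White carton with a brown band, 95 x 70 x 60 mm, to be left alone. Origin: middle of the underside.
- case_big: Dark round zip case, 80 mm diameter, 52 mm high, to be left alone. Origin: middle of the underside.
- case_small: Dark round zip case, 60 mm diameter, 42 mm high, to be left alone. Origin: middle of the underside.
- adapter: Black power adapter, 80 x 42 x 29 mm, to be left alone. Origin: middle of the underside.
Mind the look-alikes: they are no part of the job. Leave any yellow look-alike of the camera alone. Leave any orange look-alike of the pin alone.

How it is judged:
By the outcome, as a careful person would: the job done as asked, in the order asked, and still so for the second after the job is handed in, with the robot touching nothing.
It also fails if it takes over 67 s, if anything falls off the work surface, if the arm or the gripper's body presses on something with over 40 N, if the wrist force passes 120 N, or if a joint passes its speed limit or range.

## Working session

There is one attempt and no reset: what is moved stays moved. The work goes in short steps, Python scripts to look and compute and a tool call to move; the robot and the scene stay as the last step left them, time stands still between calls to the robot, and variables do not carry over. Pictures are saved under pics/ and viewed, about 8 in all and at most 12, crops included, and the job is handed in when it is done.

Besides the shell and the picture viewer there is one more tool, called after "Request:" as name(argument=value, ...), one argument or row to a line, values as JSON. apply_moves: Moves the arm, as the interface text tells. Its arguments: {"type":"object","properties":{"commands":{"type":"array"},"newtons":{"type":"number"}},"required":["commands"]}

```bash
mkdir -p pics; cat > h.py <<'E'
import numpy as np, cv2
from workcell import bot, cams
def shot(n):
    c=cams.camera(n); return c
def cloud(c):
    K=c["camera_matrix"];d=c["depth"];h,w=d.shape
    u,v=np.meshgrid(np.arange(w),np.arange(h))
    p=np.stack([(u-K[0,2])/K[0,0]*d,(v-K[1,2])/K[1,1]*d,d],-1)
    W=(p-c["t"])@c["R"]
    W[d<=0]=np.nan
    return W
def proj(c,X):
    p=np.atleast_2d(X)@c["R"].T+c["t"]; q=p@c["camera_matrix"].T
    return q[:,:2]/q[:,2:]
E
python3 - <<'E'
from h import *
print(bot.get_obs())
for n in ["scene","top"]:
    c=shot(n); np.savez(f"pics/{n}0.npz",**c); 
    for k in ["dock","pin","camera","hook","carton","case_big","case_small","adapter","hook_knob","dock_notch"]:
        try: print(n,k,[(np.round(r["rect"]).tolist(),round(r["confidence"],2)) for r in cams.spot_in(k,n)])
        except Exception as e: print(k,e)
    cv2.imwrite(f"pics/{n}0.png",cv2.resize(c["frame"],(800,600)))
E
```

```text
{'time': 0.0, 'q': array([ 7.54598837e+01,  5.01067280e+00,  1.00327810e+01,  9.50998713e+01,
       -3.40582351e-05,  9.00011156e+01]), 'qd': array([-0.0892799 ,  0.06801936,  0.01303888, -0.14608611,  0.01191749,
        0.00333682]), 'joint_efforts': array([-1.31409361e-03, -5.20396936e+01,  4.64792204e+01,  1.65280985e-02,
       -9.87066232e-05, -6.78686419e-06]), 'ee_pos': array([0.13802109, 0.53214993, 0.23057219]), 'tcp_rot': array([ -89.97379036,   89.92223688, -104.51502217]), 'wrist_force': array([-1.29453496,  0.82514962,  0.32087495]), 'torque': array([ 0.01561884, -0.04788264, -0.01738519]), 'opening': 0.08525328597277487}
scene dock [([253.0, 208.0, 426.0, 360.0], 0.91)]
scene pin [([453.0, 243.0, 477.0, 289.0], 0.87), ([361.0, 219.0, 382.0, 257.0], 0.6)]
scene camera [([160.0, 129.0, 218.0, 193.0], 0.79), ([220.0, 105.0, 268.0, 157.0], 0.75)]
scene hook [([365.0, 208.0, 418.0, 294.0], 0.77)]
scene carton [([363.0, 222.0, 381.0, 260.0], 0.74), ([240.0, 154.0, 287.0, 196.0], 0.62), ([367.0, 207.0, 416.0, 289.0], 0.4)]
scene case_big [([194.0, 191.0, 231.0, 225.0], 0.86)
[... 407 characters left out ...]
247.0], 0.6), ([332.0, 242.0, 375.0, 293.0], 0.51)]
top pin [([110.0, 264.0, 137.0, 280.0], 0.74), ([186.0, 229.0, 202.0, 246.0], 0.67)]
top camera [([400.0, 200.0, 454.0, 256.0], 0.72), ([394.0, 273.0, 461.0, 342.0], 0.69), ([144.0, 158.0, 267.0, 292.0], 0.16)]
top hook [([169.0, 202.0, 194.0, 296.0], 0.83), ([146.0, 157.0, 267.0, 293.0], 0.29)]
top carton [([333.0, 243.0, 375.0, 293.0], 0.76)]
top case_big [([331.0, 180.0, 367.0, 211.0], 0.89)]
top case_small [([272.0, 135.0, 300.0, 163.0], 0.98), ([277.0, 274.0, 308.0, 313.0], 0.39)]
top adapter [([276.0, 274.0, 307.0, 313.0], 0.94)]
top hook_knob [([174.0, 205.0, 189.0, 292.0], 0.58)]
top dock_notch [([142.0, 155.0, 266.0, 291.0], 0.77)]
```

```bash
ls .
```

```text
h.py
pics
```

View pics/scene0.png

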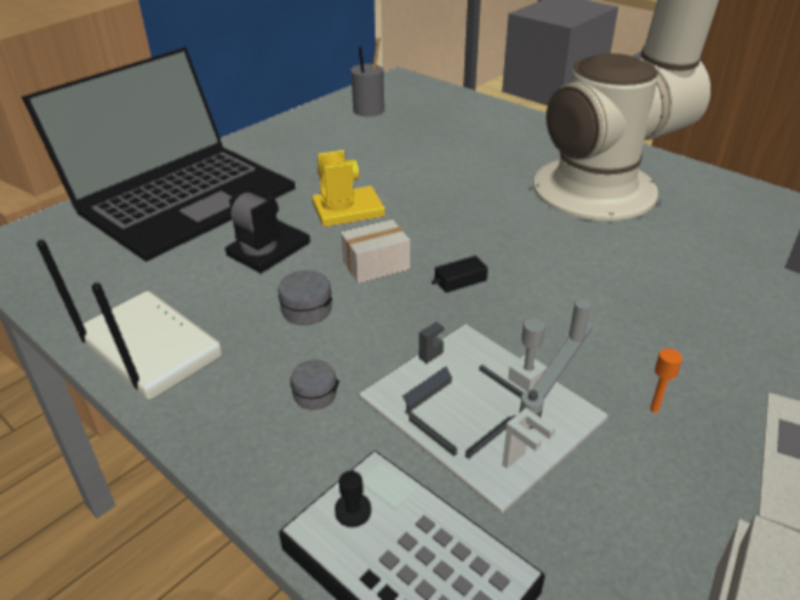

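View pics/top0.png

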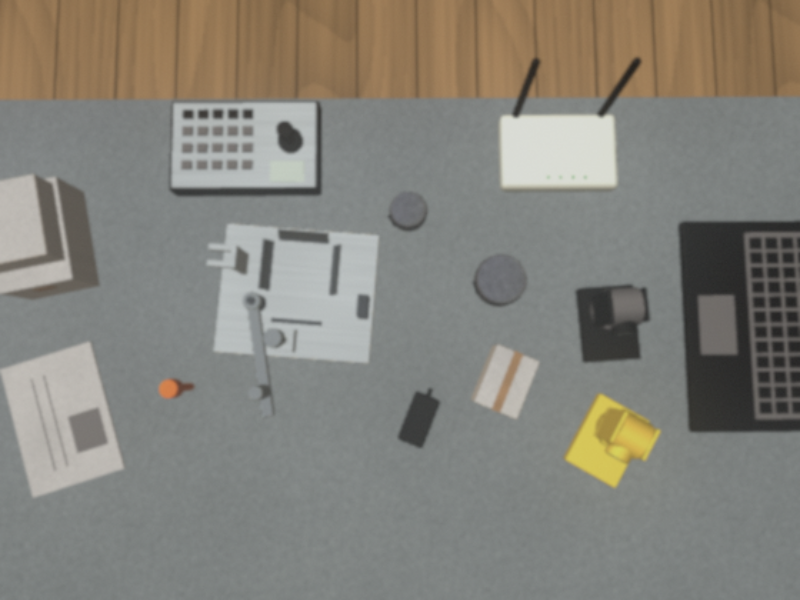

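The scene view shows the pin upright at about (530,340), the hook open, and the black camera at (265,230) beside a yellow look-alike. In the top view the dock is at (297,292) and the camera at (608,323).

```bash
python3 - <<'E'
from h import *
for n in ["scene","top"]:
    c=dict(np.load(f"pics/{n}0.npz")); W=cloud(c)
    print(n,"campos",(-c["R"].T@c["t"]).round(3), "f",c["camera_matrix"][0,0])
    np.save(f"pics/{n}W.npy",W)
    h=W[...,2]; 
    img=c["frame"]
    u=lambda x,y:W[int(y*.7),int(x*.7)].round(3)
    pts={"scene":dict(pinhead=(533,330),hinge=(534,397),knob=(580,305),bracket=(530,430),catch=(432,335),cam=(262,210)),
         "top":dict(pinhead=(275,338),hinge=(253,300),knob=(257,393),catch=(363,306),dockTL=(229,228),dockTR=(376,238),dockBR=(368,358),dockBL=(216,350),camhead=(605,305),lens=(630,305),foot=(600,350),orange=(170,388))}[n]
    for k,(x,y) in pts.items(): print(k,u(x,y))
E
```

```text
scene campos [1.164 0.547 0.693] f 494.8453761933935
pinhead [0.551 0.212 0.109]
hinge [0.606 0.254 0.06 ]
knob [0.471 0.232 0.111]
bracket [0.614 0.262 0.01 ]
catch [0.6   0.087 0.059]
cam [ 0.588 -0.284  0.103]
top campos [0.5   0.015 1.016] f 437.93510778824157
pinhead [0.542 0.202 0.108]
hinge [0.601 0.246 0.059]
knob [0.462 0.227 0.112]
catch [0.591 0.077 0.056]
dockTL [0.726 0.299 0.01 ]
dockTR [0.708 0.059 0.011]
dockBR [0.513 0.074 0.007]
dockBL [0.529 0.315 0.011]
camhead [ 0.587 -0.283  0.097]
lens [ 0.585 -0.314  0.115]
foot [ 0.523 -0.298  0.019]
orange [0.471 0.357 0.095]
```

```bash
python3 - <<'E'
from h import *
s=dict(np.load("pics/scene0.npz"))["frame"];t=dict(np.load("pics/top0.npz"))["frame"]
def cr(i,x0,y0,w,h): return cv2.resize(i[y0:y0+h,x0:x0+w],(400,300),interpolation=cv2.INTER_CUBIC)
m=np.vstack([np.hstack([cr(s,148,124,80,60),cr(t,390,190,80,60)]),np.hstack([cr(s,245,200,184,138),cr(t,135,150,184,138)])])
cv2.imwrite("pics/m1.png",m)
W=np.load("pics/topW.npy")
np.set_printoptions(linewidth=250)
print("cam heights mm, rows 196-256 step3, cols 396-460 step3");print((W[196:258:3,396:460:3,2]*1000).round())
E
```

```text
cam heights mm, rows 196-256 step3, cols 396-460 step3
[[ -2.   1.  -0.   1.   2.  -1.   0.  -1.  -2.  -0.  -2.  -0.   0.  -1.   1.   3.  -0.   1.  -1.  -0.   1.  nan]
 [  0.  -2.  -2.  -0.  -3.  -0.  -0.  -0.   1.   2.   3.   4.  -2.   1.  -1.  19.   2.   2.   1.  -1.   2.  -1.]
 [  1.  -1.   1.  14.  19.  22.  22.  18.  20.  22.  92.  92.  93.  94.  96.  96.  95.  98. 109.   3.  -2.  -1.]
 [ -1.  -1.  -1.  21.  21.  18.  21.  22.  nan 101. 111. 106. 105. 104. 106. 104. 106. 105. 112.   2.  -3.  -1.]
 [  2.  -1.  -2.  22.  21.  19.  39.  62.  79.  97. 109. 107. 109. 111. 108. 109. 110. 112. 112.   1.  -3.  -1.]
 [  1.  -0.   3.  21.  19.  18.  37.  56.  77.  98. 111. 114. 112. 111. 111. 110. 109. 110. 111.  -0.   0.   3.]
 [ -0.  -1.   0.  18.  18.  19.  34.  54.  80.  94. 109. 112. 114. 111. 113. 112. 113. 114. 111. 112.   3.  -3.]
 [ -0.   1.   1.  21.  19.  21.  34.  51.  73.  94. 113. 114. 111. 114. 111. 109. 110. 111. 109. 111.  -5.  -2.]
 [  2.   2.  -3.  15.  21.  19.  31.  51.  72.  89. 112. 111. 111. 104. 108. 108. 107. 108. 107. 115.   2.  -3.]
 [ -1.  -3.  -3.  10.  19.  
[... 628 characters left out ...]
   1.  -1.  -3.  -1.]
 [  1.  -2.   3.   0.  18.  19.  18.  19.  21.  20.  20.  18.  19.  21.  21.  22.  20.   2.  -2.   0.  -1.   2.]
 [ -1.   1.   0.  -5.  16.  23.  21.  nan  19.  17.  21.  19.  20.  18.  21.  20.  17.  18.   2.   2.  -2.   2.]
 [ -0.  -1.  -4.  -1.  16.  20.  23.  17.  20.  21.  21.  21.  21.  19.  18.  22.  20.  20.  -1.  -3.   6.  -1.]
 [ -0.   5.  -1.  -2.  14.  23.  20.  24.  21.  21.  22.  20.  17.  20.  18.  22.  19.  22.   2.  -2.  -5.   2.]
 [  1.   3.   2.   2.   8.  19.  22.  19.  -2.   1.   0.  -1.  -1.   1.  -1.  -0.  -2.   2.  -1.   3.   0.   1.]
 [  1.   0.  -2.   3.  -0.   1.   3.  -0.   0.  -1.   0.   4.   1.  -1.  -2.   0.   1.   2.  -0.  -1.   3.   2.]]
```

View pics/m1.png

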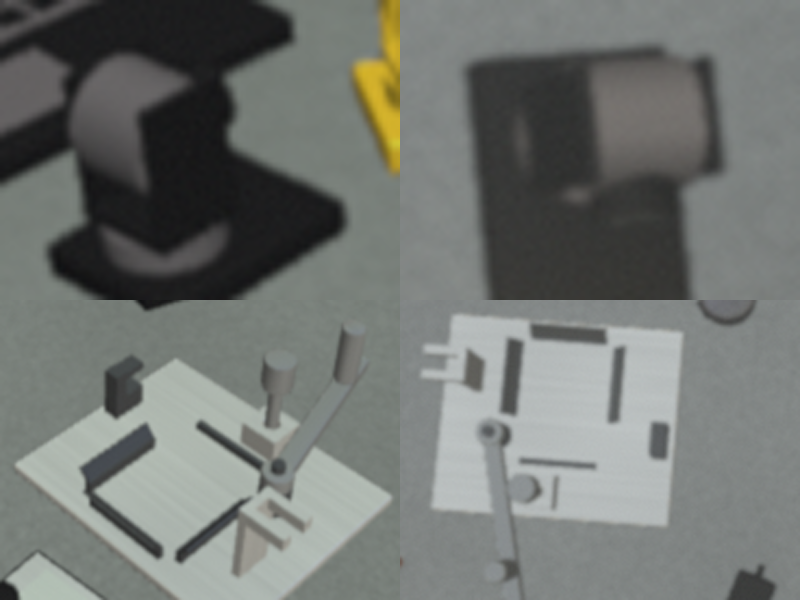

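```bash
cat >> h.py <<'E'
from scipy.optimize import minimize, least_squares
def rectfit(W,c0,th0,lo,hi,zr,thr,pad=0.03,s=0.0015):
    """lo,hi: rect in own frame; zr: label-inside range; desk z<thr outside"""
    z=W[...,2]; xy=W[...,:2].reshape(-1,2); z=z.ravel()
    ok=np.isfinite(z); xy=xy[ok]; z=z[ok]
    ctr=(np.array(lo)+hi)/2; half=(np.array(hi)-lo)/2
    near=np.hypot(*(xy-c0).T)<np.hypot(*half)+pad+np.hypot(*ctr); xy=xy[near]; z=z[near]
    ins=(z>zr[0])&(z<zr[1]); out=z<thr
    def sd(p):
        co,si=np.cos(p[2]),np.sin(p[2]); d=(xy-p[:2])@np.array([[co,-si],[si,co]])-ctr
        q=np.abs(d)-half
        return np.hypot(*np.maximum(q,0).T)+np.minimum(q.max(1),0)
    def f(p):
        d=np.clip(sd(p)/s,-8,8)
        return np.logaddexp(0,d[ins]).sum()+np.logaddexp(0,-d[out]).sum()
    best=None
    for t in (-.2,-.1,0,.1,.2):
        r=minimize(f,[*c0,th0+t],method="Nelder-Mead",options=dict(initial_simplex=np.array([[*c0,th0+t]]*4)+np.vstack([np.zeros(3),np.diag([.01,.01,.05])]),xatol=1e-5,fatol=1e-3,maxiter=800))
        if best is None or r.fun<best.fun: best=r
    return best.x,best.fun
def circ(P,r):
    g=least_squares(lambda c:np.hypot(*(P-c).T)-r,P.mean(0)); return g.x
E
python3 - <<'E'
from h import *
for n in ["top","scene"]:
    W=np.load(f"pics/{n}W.npy")
    p,_=rectfit(W,np.array([.63,.19]),0,(-.125,-.121),(.085,.129),(5,1) if 0 else (.006,.013),.004)
    print(n,"dock",p.round(4),np.degrees(p[2]).round(2))
    q,_=rectfit(W,np.array([.565,-.285]),0,(-.06,-.045),(.06,.045),(.014,.027),.006,pad=.012)
    print(n,"cam",q.round(4),np.degrees(q[2]).round(2))
    R=np.array([[np.cos(p[2]),-np.sin(p[2])],[np.sin(p[2]),np.cos(p[2])]])
    for k,(x,y) in dict(bore=(-98,16.5),hinge=(-42,66),catch=(-37,-106),notch=(20,113)).items(): print(k,(p[:2]+R@np.array([x,y])/1000).round(4))
    # in-frame cloud of yoke top
    def loc(P,p):
        return (P-p[:2])@np.array([[np.cos(p[2]),-np.sin(p[2])],[np.sin(p[2]),np.cos(p[2])]])
    m=(W[...,2]>.085)&(W[...,2]<.125)&(np.hypot(W[...,0]-q[0],W[...,1]-q[1])<.07)
    L=loc(W[m][:,:2],q)*1000; print("yoke range",np.percentile(L,[1,50,99],axis=0).round(1).tolist(),m.sum())
    for nm,zlo,zhi,xy in [("pin",.1,.116,(.545,.205)),("knob",.1,.118,(.464,.229)),("hinge",.052,.07,(.603,.247))]:
        m=(W[...,2]>zlo)&(W[...,2]<zhi)&(np.hypot(W[...,0]-xy[0],W[...,1]-xy[1])<.025)
        P=W[m]; print(nm,P.shape[0],((P.min(0)+P.max(0))/2).round(4),P.mean(0).round(4),np.ptp(P,axis=0).round(4))
E
```

```text
top dock [ 0.638   0.1828 -0.0846] -4.85
top cam [ 0.5645 -0.3137  0.0705] 4.04
bore [0.5418 0.2075]
hinge [0.6018 0.2521]
catch [0.5922 0.0803]
notch [0.6675 0.2937]
yoke range [[-19.3, -27.5], [15.2, 3.5], [46.9, 29.6]] 901
pin 144 [0.5419 0.2057 0.1074] [0.5416 0.2062 0.1075] [0.0251 0.0261 0.0097]
knob 93 [0.462  0.2297 0.106 ] [0.4623 0.2295 0.1073] [0.0207 0.0204 0.0116]
hinge 65 [0.6008 0.2513 0.057 ] [0.6009 0.2512 0.0557] [0.0245 0.026  0.0099]
scene dock [ 0.6375  0.1819 -0.0844] -4.84
scene cam [ 0.5641 -0.3137  0.0635] 3.64
bore [0.5413 0.2066]
hinge [0.6013 0.2512]
catch [0.5917 0.0794]
notch [0.667  0.2928]
yoke range [[-17.0, -27.8], [30.3, 11.8], [49.9, 31.7]] 596
pin 163 [0.5418 0.2074 0.1059] [0.5449 0.2086 0.1076] [0.0285 0.0274 0.0111]
knob 99 [0.464  0.2314 0.1066] [0.4658 0.2321 0.1071] [0.0216 0.02   0.0118]
hinge 119 [0.6025 0.2516 0.0573] [0.6043 0.2528 0.0556] [0.0258 0.0255 0.0106]
```

```bash
cat >> h.py <<'E'
from scipy.spatial.transform import Rotation as Ro
DOCK=np.array([.6378,.1823,np.radians(-4.84)])
def d2w(x,y):
    c,s=np.cos(DOCK[2]),np.sin(DOCK[2]); return DOCK[:2]+np.array([[c,-s],[s,c]])@[x/1000,y/1000]
def go(xyz,az=None):
    o=bot.get_obs(); R=Ro.from_euler("xyz",o["tcp_rot"],degrees=True).as_matrix()
    a=np.degrees(np.arctan2(R[1,1],R[0,1]))
    d=R.T@(np.array(xyz)-o["ee_pos"])
    print("shift",d.round(4),"roll",None if az is None else round(float(np.radians(-((az-a+180)%360-180))),3),"| az",a.round(2),"pos",o["ee_pos"].round(4),"q",o["q"].round(1),"F",o["wrist_force"].round(1),"op",o["opening"].round(4),"t",o["time"],"toolx",R[:,0].round(4))
E
python3 - <<'E'
from h import *
pin=np.array([.5418,.207]); r=pin/np.hypot(*pin); a=np.degrees(np.arctan2(*pin[::-1]))+90
print(a); go([*(pin-.005*r),.2],a)
for y in (102,105,108,113): print(y,d2w(20,y),np.hypot(*d2w(20,y)))
E
```

```text
110.90984684383916Traceback (most recent call last):
  File "<stdin>", line 3, in <module>
  File "h.py", line 45, in go
    print("shift",d.round(4),"roll",None if az is None else round(float(np.radians(-((az-a+180)%360-180))),3),"| az",a.round(2),"pos",o["ee_pos"].round(4),"q",o["q"].round(1),"F",o["wrist_force"].round(1),"op",o["opening"].round(4),"t",o["time"],"toolx",R[:,0].round(4))
                                                                                                                                                                                                                  ^^^^^^^^^^^^^^^^^^
AttributeError: 'float' object has no attribute 'round'
```

```bash
sed -i 's/o\["opening"\].round(4)/round(o["opening"],4)/' h.py
python3 - <<'E'
from h import *
pin=np.array([.5418,.207]); r=pin/np.hypot(*pin); a=np.degrees(np.arctan2(*pin[::-1]))+90
print(a); go([*(pin-.005*r),.2],a)
for y in (102,105,108,113): print(y,d2w(20,y),np.hypot(*d2w(20,y)))
E
```

```text
110.90984684383916
shift [ 0.0313 -0.2165  0.4684] roll -0.619 | az 75.46 pos [0.1381 0.5324 0.2313] q [75.5  5.  10.1 95.1  0.  90. ] F [-1.2 -0.4  0. ] op 0.0857 t 1.1 toolx [-0. -0. -1.]
102 [0.66633478 0.28224882] 0.7236480059235169
105 [0.6665879  0.28523812] 0.7250518717556906
108 [0.66684102 0.28822742] 0.726465413489024
113 [0.66726289 0.29320959] 0.7288426652998293
```

Request:
apply_moves(
  commands=[
    [0.03,-0.2165,0.4684,-0.619,1],
    [0.03,-0.2165,0.4684,-0.619,1],
    [0.03,-0.2165,0.4684,-0.619,1],
    [0.03,-0.2165,0.4684,-0.619,1],
    [0.03,-0.2165,0.4684,-0.619,1],
    [0.03,-0.2165,0.4684,-0.619,1],
    [0.03,-0.2165,0.4684,-0.619,1],
    [0.03,-0.2165,0.4684,-0.619,1],
    [0.03,-0.2165,0.4684,-0.619,1],
    [0.03,-0.2165,0.4684,-0.619,1],
    [0.03,-0.2165,0.4684,-0.619,1],
    [0.03,-0.2165,0.4684,-0.619,1],
  ],
)

```text
time: 2.3
ee_pos: [0.5396, 0.2022, 0.2]
tcp_rot: [-148.8, 89.9, -128.1]
wrist_force: [-1.1, -0.1, -0.5]
opening: 0.0855
```

```bash
python3 - <<'E'
from h import *
pin=np.array([.5418,.207]); r=pin/np.hypot(*pin); a=110.9
go([*(pin-.005*r),.082],a)
E
```

```text
shift [ 0.118   0.0038 -0.0011] roll -0.004 | az 110.68 pos [0.5396 0.2022 0.2   ] q [20.6  8.1 10.  92.  -0.  -0.1] F [-1.1 -0.1 -0.5] op 0.0855 t 2.3 toolx [-8.e-04 -1.e-03 -1.e+00]
```

Request:
apply_moves(
  commands=[
    [0.04,0.0038,-0.001,-0.004,1],
    [0.08,0.0038,-0.001,-0.004,1],
    [0.105,0.0038,-0.001,-0.004,1],
    [0.118,0.0038,-0.001,-0.004,1],
    [0.118,0.0038,-0.001,-0.004,1],
    [0.118,0.0038,-0.001,-0.004,-1],
    [0.118,0.0038,-0.001,-0.004,-1],
    [0.118,0.0038,-0.001,-0.004,-1],
    [0.118,0.0038,-0.001,-0.004,-1],
    [0.118,0.0038,-0.001,-0.004,-1],
    [0.118,0.0038,-0.001,-0.004,-1],
    [0.118,0.0038,-0.001,-0.004,-1],
  ],
  newtons=60,
)

```text
time: 3.5
ee_pos: [0.5378, 0.2055, 0.0832]
tcp_rot: [-41.7, 89.9, -20.8]
wrist_force: [-0.6, -1.0, 5.1]
opening: 0.0262
```

```bash
python3 - <<'E'
from h import *
o=bot.get_obs(); go([*o["ee_pos"][:2],.175],110.9); print(o["torque"])
E
```

```text
shift [-0.0918 -0.0001  0.0001] roll 0.0 | az 110.9 pos [0.5378 0.2055 0.0832] q [20.9  8.1 -2.9 79.  -0.   0. ] F [-0.6 -1.   5.1] op 0.0262 t 3.5 toolx [ 1.e-03 -4.e-04 -1.e+00]
[-0.12742821  0.03972868 -0.02018112]
```

Request:
apply_moves(
  commands=[
    [-0.01,0,0,0,-1],
    [-0.025,0,0,0,-1],
    [-0.045,0,0,0,-1],
    [-0.07,0,0,0,-1],
    [-0.095,0,0,0,-1],
    [-0.1,0,0,0,-1],
    [-0.1,0,0,0,-1],
    [-0.1,0,0,0,-1],
  ],
)

```text
time: 4.3
ee_pos: [0.5374, 0.2054, 0.1821]
tcp_rot: [-125.0, 89.9, -104.1]
wrist_force: [-1.0, -0.2, -2.3]
opening: 0.026
```

```bash
python3 - <<'E'
from h import *
c=shot("scene"); W=cloud(c)
t=shot("top"); Wt=cloud(t)
for n,w in (("s",W),("t",Wt)):
    m=(np.hypot(w[...,0]-.545,w[...,1]-.208)<.035)&(w[...,2]>.06)&(w[...,2]<.17)
    P=w[m]
    for z in np.arange(.1,.17,.01):
        q=P[abs(P[:,2]-z)<.005]; print(n,z.round(3),len(q),q.mean(0).round(4) if len(q) else "")
o=bot.get_obs()
t=d2w(20,105); r=t/np.hypot(*t); a=np.degrees(np.arctan2(*t[::-1]))+90
go([*(t-.004*r),o["ee_pos"][2]],a)
f=c["frame"]; cv2.imwrite("pics/p2.png",cv2.resize(f[150:330,270:510],(800,600),interpolation=cv2.INTER_CUBIC))
E
```

```text
s 0.1 0 
s 0.11 11 [0.545  0.2089 0.1126]
s 0.12 29 [0.5448 0.2087 0.1187]
s 0.13 32 [0.5452 0.2091 0.1297]
s 0.14 32 [0.5451 0.2094 0.1405]
s 0.15 26 [0.5452 0.2087 0.1497]
s 0.16 35 [0.5451 0.2093 0.1599]
s 0.17 14 [0.5453 0.2089 0.1677]
t 0.1 0 
t 0.11 0 
t 0.12 0 
t 0.13 0 
t 0.14 0 
t 0.15 0 
t 0.16 0 
t 0.17 0 
shift [-0.0002  0.0283  0.1454] roll -0.039 | az 110.91 pos [0.5372 0.2053 0.1817] q [20.9  7.8  7.6 89.9 -0.   0. ] F [ 0.7 -0.8 -2. ] op 0.0264 t 4.4 toolx [-0.0011 -0.0012 -1.    ]
```

View pics/p2.png

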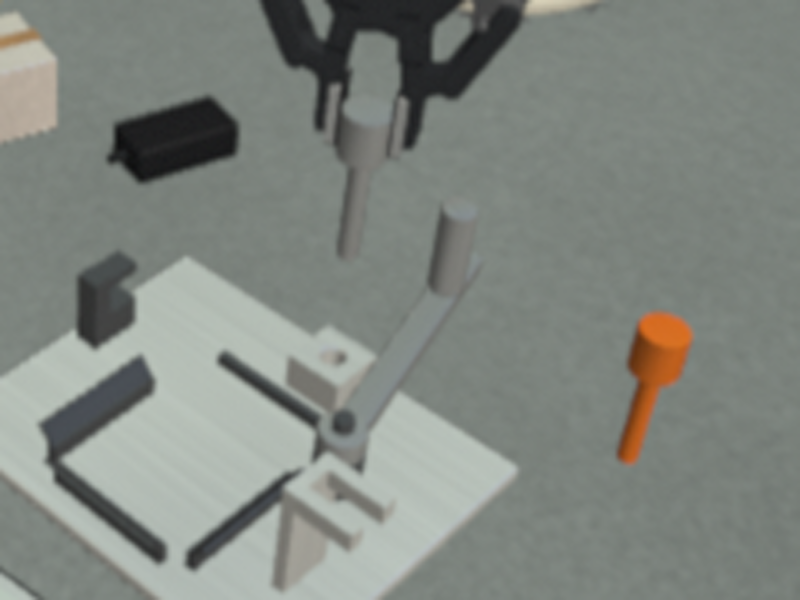

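The pin is gripped, upright and clear of its bore. Before inserting it I'll check the notch position.

```bash
python3 - <<'E'
from h import *
for n in ("scene","top"):
    W=np.load(f"pics/{n}W.npy")
    c,s=np.cos(DOCK[2]),np.sin(DOCK[2])
    L=(W[...,:2]-DOCK[:2])@np.array([[c,-s],[s,c]])*1000
    m=(W[...,2]>.079)&(W[...,2]<.091)&(abs(L[...,0]-20)<35)&(abs(L[...,1]-110)<30)
    P=L[m]; print(n,len(P),np.percentile(P,[2,98],axis=0).round(1).tolist())
    q=P[P[:,1]>104]; 
    h,e=np.histogram(q[:,0],bins=np.arange(-6,48,2)); print(dict(zip(e[:-1].tolist(),h.tolist())))
E
```

```text
scene 384 [[3.0, 88.7], [37.8, 130.0]]
{-6: 0, -4: 0, -2: 0, 0: 1, 2: 10, 4: 14, 6: 18, 8: 19, 10: 24, 12: 21, 14: 0, 16: 0, 18: 0, 20: 0, 22: 0, 24: 0, 26: 2, 28: 17, 30: 14, 32: 20, 34: 23, 36: 33, 38: 4, 40: 0, 42: 0, 44: 0}
top 205 [[3.1, 88.4], [36.4, 128.8]]
{-6: 0, -4: 0, -2: 0, 0: 0, 2: 9, 4: 12, 6: 11, 8: 11, 10: 10, 12: 0, 14: 0, 16: 0, 18: 0, 20: 0, 22: 0, 24: 0, 26: 5, 28: 13, 30: 9, 32: 12, 34: 10, 36: 7, 38: 0, 40: 0, 42: 0, 44: 0}
```

Request:
apply_moves(
  commands=[
    [0,0.005,0.025,-0.01,-1],
    [0,0.012,0.06,-0.02,-1],
    [0,0.019,0.095,-0.03,-1],
    [0,0.024,0.125,-0.039,-1],
    [0,0.0275,0.14,-0.039,-1],
    [0,0.0283,0.1454,-0.039,-1],
    [0,0.0283,0.1454,-0.039,-1],
    [0,0.0283,0.1454,-0.039,-1],
  ],
)

```text
time: 5.2
ee_pos: [0.6623, 0.2832, 0.1813]
tcp_rot: [-162.4, 89.9, -139.3]
wrist_force: [-0.5, -0.3, -1.7]
opening: 0.0259
```

```bash
python3 - <<'E'
from h import *
c=shot("scene"); W=cloud(c); P0=d2w(20,105)
m=(np.hypot(W[...,0]-P0[0],W[...,1]-P0[1])<.03)&(W[...,2]>.1)&(W[...,2]<.17)
P=W[m]
for z in np.arange(.115,.17,.01):
    q=P[abs(P[:,2]-z)<.005]; print(z.round(3),len(q),q.mean(0).round(4) if len(q) else "")
v=(c["R"].T@-c["t"])[:2]-P0; v/=np.hypot(*v); print("toward cam",v)
o=bot.get_obs(); go([*o["ee_pos"][:2],.1],None)
a=np.radians(113.2)
pin=o["ee_pos"][:2]+.0042*np.array([np.sin(a),-np.cos(a)])
cc,s=np.cos(DOCK[2]),np.sin(DOCK[2]); print("pin est",pin,"dockmm",(pin-DOCK[:2])@np.array([[cc,-s],[s,cc]])*1000)
E
```

```text
0.115 32 [0.6698 0.2867 0.1152]
0.125 37 [0.6699 0.2869 0.1251]
0.135 34 [0.6701 0.2871 0.1354]
0.145 37 [0.6699 0.2867 0.1449]
0.155 37 [0.6699 0.2873 0.1551]
0.165 34 [0.6702 0.2866 0.1642]
toward cam [0.8851977  0.46521504]
shift [0.0818 0.0001 0.0001] roll None | az 113.13 pos [0.6623 0.2831 0.1818] q [23.2 29.7 35.3 95.7 -0.   0. ] F [ 0.9 -0.  -1.7] op 0.0262 t 5.25 toolx [-0.0013 -0.0014 -1.    ]
pin est [0.66616395 0.28477339] dockmm [ 19.61676606 104.50115325]
```

Request:
apply_moves(
  commands=[
    [0.025,0,0,0,-1],
    [0.05,0,0,0,-1],
    [0.07,0,0,0,-1],
    [0.082,0,0,0,-1],
    [0.088,0,0,0,-1],
    [0.091,0,0,0,-1],
    [0.0925,0,0,0,-1],
    [0.0925,0,0,0,-1],
    [0.0925,0,0,0,-1],
  ],
)

```text
time: 6.15
ee_pos: [0.6625, 0.2832, 0.0901]
tcp_rot: [-124.7, 89.9, -101.6]
wrist_force: [1.0, -0.4, -1.7]
opening: 0.0261
```

```bash
python3 - <<'E'
from h import *
c=shot("scene")
o=bot.get_obs(); go([*o["ee_pos"][:2],.09],None)
cv2.imwrite("pics/p3.png",cv2.resize(c["frame"][180:360,240:480],(800,600),interpolation=cv2.INTER_CUBIC))
E
```

```text
shift [-0. -0. -0.] roll None | az 113.13 pos [0.6625 0.2832 0.09  ] q [23.2 28.6 23.5 85.  -0.   0. ] F [ 0.2 -0.2 -2.3] op 0.0258 t 6.2 toolx [-3.e-04 -9.e-04 -1.e+00]
```

View pics/p3.png

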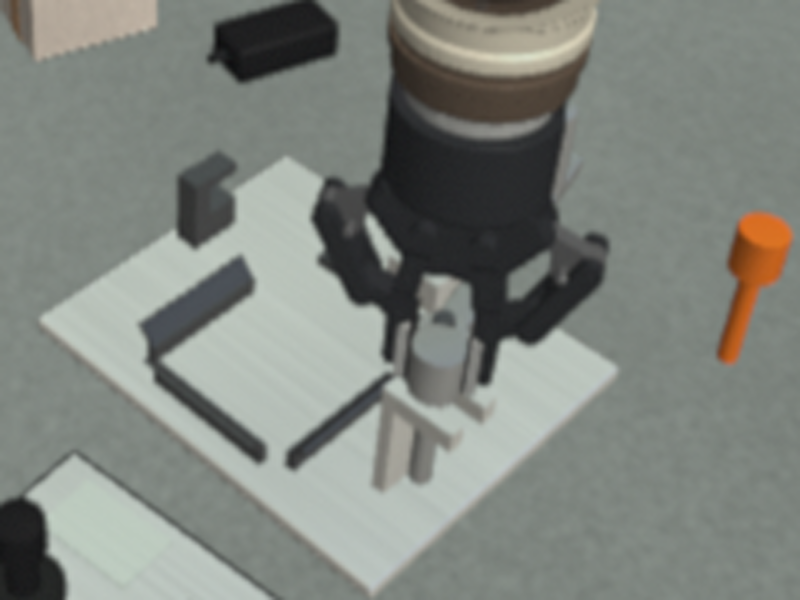

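The pin's shank is between the prongs. I'll lower it the last millimetre and release.

Request:
apply_moves(
  commands=[
    [0.001,0,0,0,-1],
    [0.0015,0,0,0,-1],
    [0.0015,0,0,0,-1],
    [0.0015,0,0,0,-0.2],
    [0.0015,0,0,0,0.3],
    [0.0015,0,0,0,0.3],
    [0.0015,0,0,0,0.3],
    [-0.01,0,0,0,0.3],
    [-0.05,0,0,0,0.3],
    [-0.1,0,0,0,0.3],
    [-0.12,0,0,0,0.3],
  ],
)

```text
time: 7.3
ee_pos: [0.663, 0.2835, 0.2165]
tcp_rot: [-7.2, 89.7, 15.9]
wrist_force: [-0.2, 0.5, 0.8]
opening: 0.0552
```

```bash
python3 - <<'E'
from h import *
cam=np.array([.5643,-.3137]); th=np.radians(3.85)
y=cam+.02*np.array([np.cos(th),np.sin(th)])
print("yoke",y); go([*y,.21],93.85)
g=d2w(20,0); print("goal yoke",g,np.hypot(*g))
E
```

```text
yoke [ 0.58425487 -0.31235711]
shift [ 0.0051 -0.517  -0.3065] roll 0.336 | az 113.13 pos [0.663  0.2835 0.2165] q [23.2 30.5 40.4 99.5 -0.   0. ] F [-0.2  0.5  0.8] op 0.0552 t 7.3 toolx [ 0.0058  0.0016 -1.    ]
goal yoke [0.65772868 0.18061253] 0.6820761743817502
```

Request:
apply_moves(
  commands=[
    [0.005,-0.517,-0.3065,0.336,1],
    [0.005,-0.517,-0.3065,0.336,1],
    [0.005,-0.517,-0.3065,0.336,1],
    [0.005,-0.517,-0.3065,0.336,1],
    [0.005,-0.517,-0.3065,0.336,1],
    [0.005,-0.517,-0.3065,0.336,1],
    [0.005,-0.517,-0.3065,0.336,1],
    [0.005,-0.517,-0.3065,0.336,1],
    [0.005,-0.517,-0.3065,0.336,1],
    [0.005,-0.517,-0.3065,0.336,1],
    [0.005,-0.517,-0.3065,0.336,1],
    [0.005,-0.517,-0.3065,0.336,1],
  ],
)

```text
time: 8.5
ee_pos: [0.5838, -0.3137, 0.2114]
tcp_rot: [4.6, 89.6, 8.5]
wrist_force: [0.2, -0.1, 0.4]
opening: 0.0852
```

Request:
apply_moves(
  commands=[
    [0,0,0,0,1],
    [0,0,0,0,1],
  ],
)

```text
time: 8.7
ee_pos: [0.5833, -0.315, 0.212]
tcp_rot: [4.0, 89.6, 7.7]
wrist_force: [0.1, 0.8, 0.3]
opening: 0.0855
```

```bash
python3 - <<'E'
from h import *
cam=np.array([.5643,-.3137]); th=np.radians(3.85)
y=cam+.02*np.array([np.cos(th),np.sin(th)])
go([*y,.072],93.85)
c=shot("scene"); W=cloud(c); P0=d2w(20,104)
m=(np.hypot(W[...,0]-P0[0],W[...,1]-P0[1])<.018)&(W[...,2]>.087)&(W[...,2]<.17)
print("pin head",m.sum(),W[m].mean(0).round(4),W[m].max(0).round(4))
cv2.imwrite("pics/p4.png",np.hstack([cv2.resize(c["frame"][200:350,240:440],(400,300),interpolation=cv2.INTER_CUBIC),cv2.resize(c["frame"][60:210,120:320],(400,300),interpolation=cv2.INTER_CUBIC)]))
E
```

```text
shift [1.4e-01 2.5e-03 1.0e-04] roll -0.002 | az 93.73 pos [ 0.5833 -0.315   0.212 ] q [-28.5  20.6  26.4  95.4   0.3 -32.2] F [0.1 0.8 0.3] op 0.0855 t 8.7 toolx [ 0.0075  0.001  -1.    ]
pin head 376 [0.6719 0.288  0.1071] [0.682  0.2996 0.1173]
```

View pics/p4.png

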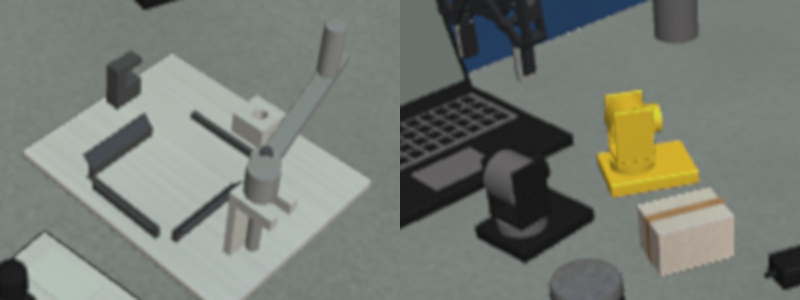

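Request:
apply_moves(
  commands=[
    [0.04,0.0025,0,-0.002,1],
    [0.08,0.0025,0,-0.002,1],
    [0.115,0.0025,0,-0.002,1],
    [0.135,0.0025,0,-0.002,1],
    [0.14,0.0025,0,-0.002,1],
    [0.14,0.0025,0,-0.002,1],
    [0.14,0.0025,0,-0.002,-1],
    [0.14,0.0025,0,-0.002,-1],
    [0.14,0.0025,0,-0.002,-1],
    [0.14,0.0025,0,-0.002,-1],
    [0.14,0.0025,0,-0.002,-1],
    [0.14,0.0025,0,-0.002,-1],
  ],
  newtons=80,
)

```text
time: 9.95
ee_pos: [0.5857, -0.3116, 0.0744]
tcp_rot: [-5.9, 89.4, -2.0]
wrist_force: [0.9, -0.2, 6.2]
opening: 0.0571
```

```bash
python3 - <<'E'
from h import *
o=bot.get_obs(); go([*o["ee_pos"][:2],.072],93.85); print(o["torque"])
E
```

```text
shift [ 0.0024  0.     -0.    ] roll 0.002 | az 93.94 pos [ 0.5857 -0.3116  0.0744] q [-28.1  19.7  10.   79.7   0.3 -32.1] F [ 0.9 -0.2  6.2] op 0.0571 t 9.95 toolx [ 1.100e-02 -4.000e-04 -9.999e-01]
[0.23201351 0.02943328 0.12966082]
```

Request:
apply_moves(
  commands=[
    [-0.01,0,0,0,-1],
    [-0.03,0,0,0,-1],
    [-0.06,0,0,0,-1],
    [-0.09,0,0,0,-1],
    [-0.11,0,0,0,-1],
    [-0.12,0,0,0,-1],
    [-0.12,0,0,0,-1],
    [-0.12,0,0,0,-1],
  ],
)

```text
time: 10.75
ee_pos: [0.5841, -0.3115, 0.1933]
tcp_rot: [-2.1, 89.4, 1.9]
wrist_force: [-0.1, -0.5, -4.4]
opening: 0.057
```

```bash
cat >> h.py <<'E'
def dl(W):
    c,s=np.cos(DOCK[2]),np.sin(DOCK[2]); return (W[...,:2]-DOCK[:2])@np.array([[c,-s],[s,c]])*1000
E
python3 - <<'E'
from h import *
o=bot.get_obs(); print(o["torque"],o["tcp_rot"])
g=d2w(21,0); go([*g,o["ee_pos"][2]],85.25)
# foot underside/edges in scene
c=shot("scene"); W=cloud(c)
e=o["ee_pos"]; m=(np.hypot(W[...,0]-e[0],W[...,1]-e[1])<.12)&(W[...,2]>.09)&(W[...,2]<.24)
P=W[m]; 
for z in np.arange(.1,.16,.005):
    q=P[abs(P[:,2]-z)<.0025]; print(z.round(3),len(q))
cv2.imwrite("pics/p5.png",cv2.resize(c["frame"][60:210,120:320],(800,600),interpolation=cv2.INTER_CUBIC))
E
```

```text
[-0.00285026 -0.04316249  0.00784033] [-2.06306527 89.44438624  1.87173738]
shift [0.0009 0.4858 0.1082] roll 0.152 | az 93.93 pos [ 0.5841 -0.3115  0.1933] q [-28.2  19.9  23.3  93.    0.3 -32.1] F [-0.1 -0.5 -4.4] op 0.057 t 10.75 toolx [ 9.7e-03  3.0e-04 -1.0e+00]
0.1 0
0.105 0
0.11 0
0.115 0
0.12 21
0.125 113
0.13 119
0.135 129
0.14 542
0.145 61
0.15 49
0.155 65
```

View pics/p5.png

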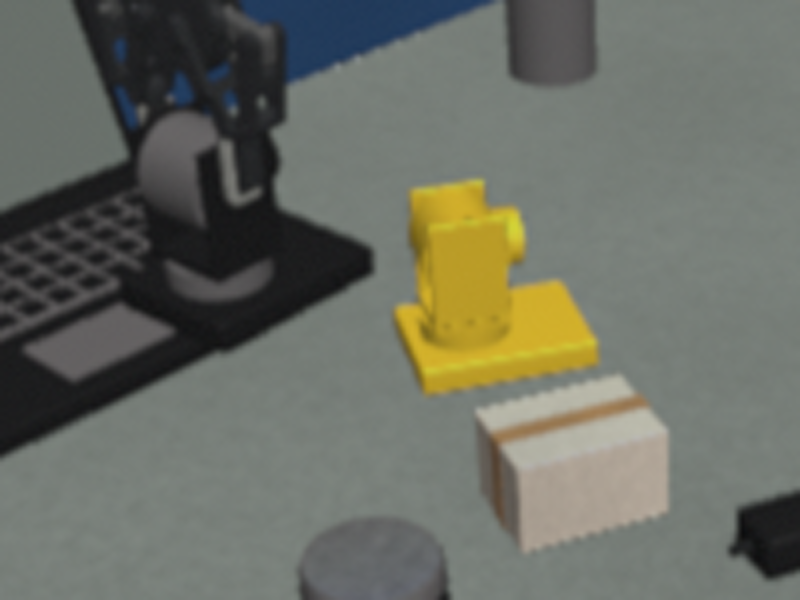

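Request:
apply_moves(
  commands=[
    [0,0.02,0.004,0.01,-1],
    [0,0.055,0.012,0.02,-1],
    [0,0.1,0.022,0.04,-1],
    [0,0.15,0.033,0.06,-1],
    [0,0.2,0.0445,0.08,-1],
    [0,0.25,0.0557,0.1,-1],
    [0,0.3,0.067,0.12,-1],
    [0,0.35,0.078,0.14,-1],
    [0,0.4,0.089,0.152,-1],
    [0,0.44,0.098,0.152,-1],
    [0,0.47,0.105,0.152,-1],
    [0,0.4858,0.1082,0.152,-1],
  ],
)

```text
time: 12.0
ee_pos: [0.658, 0.1836, 0.1917]
tcp_rot: [7.9, 89.6, 3.3]
wrist_force: [-1.0, -0.5, -4.5]
opening: 0.0567
```

Request:
apply_moves(
  commands=[
    [0,0,0,0,-1],
    [0,0,0,0,-1],
    [0,0,0,0,-1],
  ],
)

```text
time: 12.3
ee_pos: [0.6579, 0.1822, 0.1913]
tcp_rot: [1.9, 89.7, -2.8]
wrist_force: [-0.3, -0.8, -3.7]
opening: 0.0568
```

```bash
python3 - <<'E'
from h import *
g=d2w(21,0); go([*g,.0836],85.25)
for n in ("scene","top"):
    c=shot(n); np.savez(f"pics/{n}5.npz",**c); W=cloud(c); L=dl(W); z=W[...,2]
    m=(abs(L[...,0])<85)&(abs(L[...,1])<70)&(z>.105)&(z<.165)
    P=np.c_[L[m],z[m]*1000]; 
    t=P[abs(P[:,2]-139)<6]; 
    if len(t)>30:
        A=np.c_[t[:,:2],np.ones(len(t))]; k=np.linalg.lstsq(A,t[:,2],rcond=None)[0]
        r=t[:,2]-A@k; t=t[abs(r)<4]; A=np.c_[t[:,:2],np.ones(len(t))]; k=np.linalg.lstsq(A,t[:,2],rcond=None)[0]
        print(n,len(t),"plane",k.round(4)); h=cv2.convexHull(t[:,:2].astype(np.float32)); print("rect",cv2.minAreaRect(h), np.percentile(t,[0.5,99.5],axis=0).round(1).tolist())
        hp=h[:,0]; print(hp[hp[:,1].argsort()].round(1).tolist())
cv2.imwrite("pics/p6.png",np.hstack([cv2.resize(dict(np.load("pics/%s5.npz"%n))["frame"][y0:y0+150,x0:x0+200],(400,300),interpolation=cv2.INTER_CUBIC) for n,x0,y0 in (("scene",230,180),("top",120,140))]))
E
```

```text
shift [ 0.1077 -0.0016  0.0004] roll 0.001 | az 85.31 pos [0.6579 0.1822 0.1913] q [15.5 23.2 27.5 94.  -0.1 20.2] F [-0.3 -0.8 -3.7] op 0.0568 t 12.3 toolx [ 5.5e-03 -3.0e-04 -1.0e+00]
scene 1271 plane [-7.600000e-03 -1.370000e-02  1.381835e+02]
rect ((-0.6950531005859375, 3.260150909423828), (89.97283935546875, 121.74960327148438), 89.40233612060547) [[-59.9, -41.1, 133.8], [59.4, 47.1, 141.5]]
[[50.099998474121094, -42.29999923706055], [34.29999923706055, -41.400001525878906], [58.099998474121094, -41.29999923706055], [29.899999618530273, -40.900001525878906], [58.70000076293945, -40.599998474121094], [59.29999923706055, -37.599998474121094], [59.900001525878906, -22.600000381469727], [-57.5, -8.300000190734863], [-58.599998474121094, -6.900000095367432], [-59.400001525878906, -5.099999904632568], [-61.5, 2.4000000953674316], [-61.5, 9.300000190734863], [60.599998474121094, 39.20000076293945], [-59.900001525878906, 39.29999923706055], [-59.0, 44.20000076293945], [-57.599998474121094, 45.599998474121094], [58.5, 45.900001525878906], [-56.79999923706055, 46.400001525878906], [-53.09
[... 217 characters left out ...]
02), (118.46422576904297, 57.51509094238281), 0.1924142688512802) [[-61.0, -43.7, 133.8], [49.2, 10.8, 141.4]]
[[-25.399999618530273, -43.900001525878906], [-49.70000076293945, -43.900001525878906], [40.79999923706055, -43.70000076293945], [46.70000076293945, -43.400001525878906], [54.400001525878906, -43.0], [-60.0, -42.79999923706055], [57.0, -42.5], [-60.400001525878906, -41.400001525878906], [-60.79999923706055, -37.5], [-61.5, -25.100000381469727], [-61.5, -22.700000762939453], [-60.599998474121094, -8.600000381469727], [-37.20000076293945, 3.5999999046325684], [-27.600000381469727, 8.300000190734863], [-18.100000381469727, 12.600000381469727], [-15.699999809265137, 13.600000381469727]]
```

View pics/p6.png

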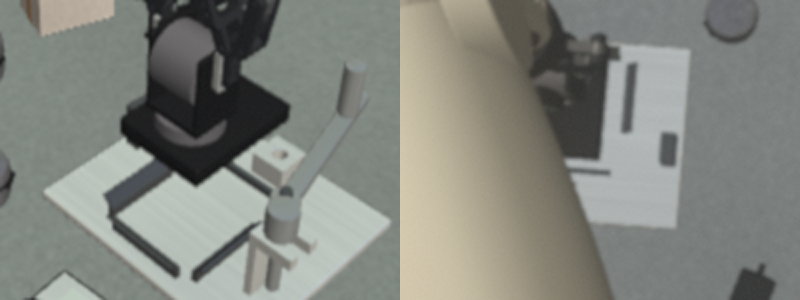

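Request:
apply_moves(
  commands=[
    [0.01,-0.0018,0.0005,0,-1],
    [0.03,-0.0018,0.0005,0,-1],
    [0.05,-0.0018,0.0005,0,-1],
    [0.07,-0.0018,0.0005,0,-1],
    [0.083,-0.0018,0.0005,0,-1],
    [0.09,-0.0018,0.0005,0,-1],
    [0.095,-0.0018,0.0005,0,-1],
    [0.099,-0.0018,0.0005,0,-1],
    [0.103,-0.0018,0.0005,0,-1],
    [0.103,-0.0018,0.0005,0,-1],
  ],
)

```text
time: 13.4
ee_pos: [0.659, 0.1804, 0.0887]
tcp_rot: [5.7, 89.6, 1.0]
wrist_force: [-0.9, -1.2, -4.0]
opening: 0.057
```

Request:
apply_moves(
  commands=[
    [0.002,0,0,0,-1],
    [0.004,0,0,0,-1],
    [0.0055,0,0,0,-1],
    [0.0055,0,0,0,-1],
  ],
)

```text
time: 13.8
ee_pos: [0.6592, 0.1804, 0.0844]
tcp_rot: [8.3, 89.6, 3.5]
wrist_force: [-2.6, -1.6, 3.5]
opening: 0.0568
```

Request:
apply_moves(
  commands=[
    [0.0005,0,0,0,-1],
    [0.0005,0,0,0,0.5],
    [0.0005,0,0,0,1],
    [0.0005,0,0,0,1],
    [0,0,0,0,1],
    [-0.01,0,0,0,1],
    [-0.04,0,0,0,1],
    [-0.08,0,0,0,1],
    [-0.12,0,0,0,1],
    [-0.12,0,0,0,1],
  ],
)

```text
time: 14.8
ee_pos: [0.6599, 0.1808, 0.2121]
tcp_rot: [15.0, 89.0, 10.3]
wrist_force: [0.9, -0.2, 0.1]
opening: 0.0855
```

```bash
python3 - <<'E'
from h import *
for n in ("scene","top"):
    c=shot(n); W=cloud(c); L=dl(W); z=W[...,2]
    m=(abs(L[...,0])<85)&(abs(L[...,1])<70)&(z>.025)&(z<.035)
    P=np.c_[L[m],z[m]*1000]; t=P
    k=None
    for _ in range(4):
        A=np.c_[t[:,:2],np.ones(len(t))]; k=np.linalg.lstsq(A,t[:,2],rcond=None)[0]; A=np.c_[P[:,:2],np.ones(len(P))]; t=P[(abs(P[:,2]-A@k)<3)&(abs(P[:,0])<56)&(abs(P[:,1])<41)]
    print(n,len(t),"plane",k.round(4),t.mean(0).round(1))
    m=(abs(L[...,0]-20)<60)&(abs(L[...,1])<50)&(z>.108)&(z<.130); print("yoke top",np.percentile(np.c_[L[m],z[m]*1000],[2,50,98],axis=0).round(1).tolist())
    if n=="scene": cv2.imwrite("pics/p7.png",cv2.resize(c["frame"][180:330,240:440],(800,600),interpolation=cv2.INTER_CUBIC))
K=d2w(-42-141*np.sin(1.332),66-141*np.cos(1.332)); print("knob",K)
go([*K,.2],None)
E
```

```text
scene 796 plane [-8.00000e-04 -9.00000e-04  3.10929e+01] [ 4.7 17.1 31.1]
yoke top [[-15.0, -27.2, 108.8], [26.6, 3.6, 119.5], [45.9, 29.1, 124.1]]
top 678 plane [ 3.30000e-03 -1.70000e-03  2.98232e+01] [-19.9 -14.1  29.8]
yoke top [[-17.4, -29.1, 108.7], [10.9, -1.0, 119.5], [32.5, 26.6, 124.1]]
knob [0.46219407 0.22993515]
shift [ 0.0043  0.0331 -0.2002] roll None | az 85.29 pos [0.6589 0.1805 0.2063] q [15.4 23.4 29.3 95.4 -0.1 20.1] F [-0.9 -1.   0.1] op 0.0855 t 14.9 toolx [ 0.0104  0.0013 -0.9999]
```

View pics/p7.png

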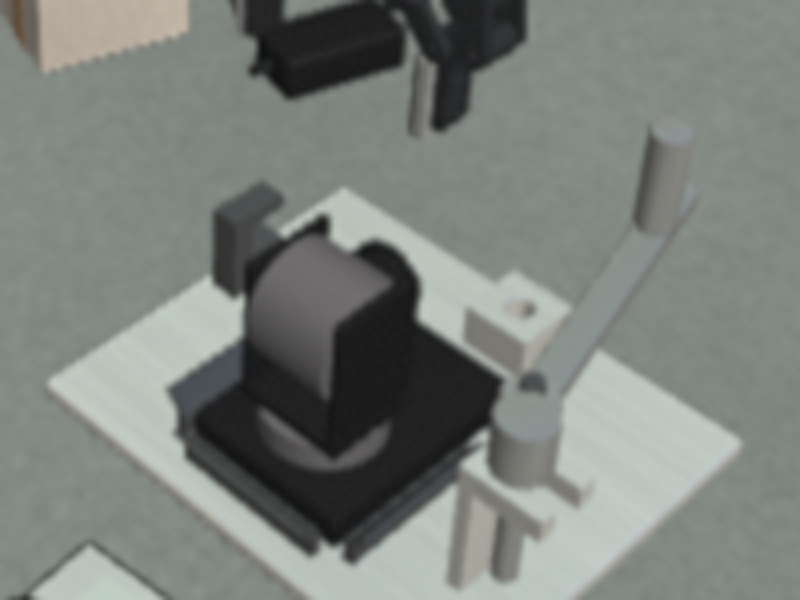

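Request:
apply_moves(
  commands=[
    [0.004,0.0331,-0.2002,-0.236,1],
    [0.004,0.0331,-0.2002,-0.236,1],
    [0.004,0.0331,-0.2002,-0.236,1],
    [0.004,0.0331,-0.2002,-0.236,1],
    [0.004,0.0331,-0.2002,-0.236,1],
    [0.004,0.0331,-0.2002,-0.236,1],
    [0.004,0.0331,-0.2002,-0.236,1],
  ],
)

```text
time: 15.6
ee_pos: [0.4628, 0.2298, 0.1999]
tcp_rot: [-3.1, 89.4, 5.7]
wrist_force: [0.2, -0.4, 1.1]
opening: 0.0856
```

```bash
python3 - <<'E'
from h import *
go([.4622,.2299,.078],98.85)
E
```

```text
shift [ 0.1218  0.0002 -0.0018] roll -0.001 | az 98.81 pos [0.4628 0.2298 0.1999] q [26.5 -0.7  0.7 90.9 -0.2 17.7] F [ 0.2 -0.4  1.1] op 0.0856 t 15.6 toolx [ 0.0103  0.001  -0.9999]
```

Request:
apply_moves(
  commands=[
    [0.04,0,-0.001,0,1],
    [0.08,0,-0.0015,0,1],
    [0.11,0,-0.0018,0,1],
    [0.122,0,-0.0018,0,1],
    [0.122,0,-0.0018,0,1],
    [0.122,0,-0.0018,0,-1],
    [0.122,0,-0.0018,0,-1],
    [0.122,0,-0.0018,0,-1],
    [0.122,0,-0.0018,0,-1],
    [0.122,0,-0.0018,0,-1],
    [0.122,0,-0.0018,0,-1],
    [0.122,0,-0.0018,0,-1],
  ],
  newtons=35,
)

```text
time: 16.8
ee_pos: [0.4626, 0.2299, 0.0787]
tcp_rot: [-0.4, 89.3, 8.4]
wrist_force: [-1.1, -0.2, 5.7]
opening: 0.0214
```

```bash
cat >> h.py <<'E'
def hookplan(qs,z=None):
    o=bot.get_obs(); R=Ro.from_euler("xyz",o["tcp_rot"],degrees=True).as_matrix()
    a0=np.degrees(np.arctan2(R[1,1],R[0,1]))
    e=o["ee_pos"]; l=dl(e[None])[0]+[42,-66]; q0=np.arctan2(-l[0],-l[1]); print("TCP q",q0.round(4),"rad",np.hypot(*l).round(1),"az",a0.round(1),"op",round(o["opening"],4),"F",o["wrist_force"].round(1),"z",e[2].round(4),"rot6",o["q"][5].round(1),o["time"])
    for q in qs:
        t=np.r_[d2w(-42-141*np.sin(q),66-141*np.cos(q)),z or e[2]]
        d=R.T@(t-e); az=180-np.degrees(q)-4.84
        print(q,[*d.round(4).tolist(),round(float(np.radians(-((az-a0+180)%360-180))),3)])
E
python3 - <<'E'
from h import *
hookplan([1.25,1.15,1.05,.95,.85,.75,.65,.55,.45,.35,.25,.15])
E
```

```text
TCP q 1.3313 rad 140.6 az 98.8 op 0.0214 F [-1.1 -0.2  5.7] z 0.0787 rot6 17.7 16.8
1.25 [0.0, -0.0115, 0.0, -0.083]
1.15 [0.0, -0.0254, 0.0019, -0.183]
1.05 [0.0001, -0.0391, 0.0052, -0.283]
0.95 [0.0001, -0.0525, 0.0098, -0.383]
0.85 [0.0002, -0.0653, 0.0157, -0.483]
0.75 [0.0003, -0.0774, 0.0228, -0.583]
0.65 [0.0004, -0.0888, 0.0312, -0.683]
0.55 [0.0005, -0.0992, 0.0406, -0.783]
0.45 [0.0006, -0.1087, 0.051, -0.883]
0.35 [0.0007, -0.1171, 0.0623, -0.983]
0.25 [0.0009, -0.1244, 0.0744, -1.083]
0.15 [0.001, -0.1303, 0.0872, -1.183]
```

Request:
apply_moves(
  commands=[
    [0,-0.0115,0,-0.083,-1],
    [0,-0.0254,0.0019,-0.183,-1],
    [0,-0.0391,0.0052,-0.283,-1],
    [0,-0.0525,0.0098,-0.383,-1],
    [0,-0.0653,0.0157,-0.483,-1],
  ],
)

```text
time: 17.3
ee_pos: [0.4884, 0.1676, 0.0788]
tcp_rot: [-24.4, 89.3, 12.4]
wrist_force: [5.3, 3.8, -3.4]
opening: 0.0208
```

```bash
python3 - <<'E'
from h import *
hookplan([.78,.7,.6,.5,.4,.3,.2,.12,.07])
E
```

```text
TCP q 0.8475 rad 140.9 az 126.7 op 0.0208 F [ 5.3  3.8 -3.4] z 0.0788 rot6 -17.7 17.3
0.78 [0.0, -0.0095, 0.0002, -0.065]
0.7 [0.0001, -0.0207, 0.0013, -0.145]
0.6 [0.0002, -0.0346, 0.0041, -0.245]
0.5 [0.0003, -0.048, 0.0082, -0.345]
0.4 [0.0005, -0.061, 0.0136, -0.445]
0.3 [0.0006, -0.0734, 0.0203, -0.545]
0.2 [0.0007, -0.0851, 0.0282, -0.645]
0.12 [0.0009, -0.0938, 0.0353, -0.725]
0.07 [0.0009, -0.099, 0.0401, -0.775]
```

Low forces, and the hook has passed the bore. Continuing the swing.

Request:
apply_moves(
  commands=[
    [0,-0.0095,0.0002,-0.065,-1],
    [0,-0.0207,0.0013,-0.145,-1],
    [0,-0.0346,0.0041,-0.245,-1],
    [0,-0.048,0.0082,-0.345,-1],
    [0,-0.061,0.0136,-0.445,-1],
    [0.0005,-0.0734,0.0203,-0.545,-1],
    [0.0005,-0.0851,0.0282,-0.645,-1],
    [0.001,-0.0938,0.0353,-0.725,-1],
    [0.001,-0.099,0.0401,-0.775,-1],
    [0.001,-0.099,0.0401,-0.775,-1],
  ],
)

```text
time: 18.3
ee_pos: [0.5803, 0.1122, 0.0788]
tcp_rot: [-66.8, 89.3, 14.4]
wrist_force: [0.4, 0.3, 4.3]
opening: 0.0207
```

```bash
python3 - <<'E'
from h import *
hookplan([.05,.03,.015,0,-.015,-.03])
E
```

```text
TCP q 0.0667 rad 141.0 az 171.2 op 0.0207 F [0.4 0.3 4.3] z 0.0788 rot6 -70.2 18.3
0.05 [0.0, -0.0024, 0.0, -0.02]
0.03 [0.0001, -0.0052, 0.0001, -0.04]
0.015 [0.0001, -0.0073, 0.0002, -0.055]
0 [0.0001, -0.0094, 0.0003, -0.07]
-0.015 [0.0001, -0.0115, 0.0005, -0.085]
-0.03 [0.0002, -0.0136, 0.0007, -0.1]
```

Request:
apply_moves(
  commands=[
    [0,-0.0024,0,-0.02,-1],
    [0,-0.0052,0,-0.04,-1],
    [0,-0.0073,0,-0.055,-1],
    [0,-0.0094,0.0003,-0.07,-1],
    [0,-0.0094,0.0003,-0.07,-1],
  ],
)

```text
time: 18.8
ee_pos: [0.5895, 0.1112, 0.0788]
tcp_rot: [-70.3, 89.3, 14.9]
wrist_force: [-1.2, 1.8, 1.7]
opening: 0.0207
```

Request:
apply_moves(
  commands=[
    [0,-0.001,0,0,-1],
    [0,-0.002,0,0,-1],
    [0,-0.002,0,0,-1],
  ],
)

```text
time: 19.1
ee_pos: [0.5897, 0.1111, 0.0787]
tcp_rot: [-62.1, 89.5, 23.1]
wrist_force: [-12.1, 2.0, 7.0]
opening: 0.0207
```

```bash
python3 - <<'E'
from h import *
hookplan([-.02])
E
```

```text
TCP q -0.0002 rad 141.0 az 175.2 op 0.0207 F [-12.1   2.    7. ] z 0.0787 rot6 -74.6 19.1
-0.02 [0.0, -0.0028, -0.0, -0.019]
```

Request:
apply_moves(
  commands=[
    [0,-0.003,0,0,-1],
    [0,-0.003,0,0,-1],
    [0,0,0,0,-1],
    [0,0,0,0,0],
    [0,0,0,0,0.2],
    [0,0,0,0,0.2],
    [0,0,0,0,0.2],
    [-0.02,0,0,0,0.2],
    [-0.06,0,0,0,0.2],
    [-0.1,0,0,0,0.2],
    [-0.13,0,0,0,0.2],
  ],
)

```text
time: 20.2
ee_pos: [0.589, 0.1107, 0.2113]
tcp_rot: [-65.6, 89.4, 19.6]
wrist_force: [0.7, 0.2, 0.0]
opening: 0.0511
```

```bash
python3 - <<'E'
from h import *
go([.40,-.05,.25],None)
E
```

```text
shift [-0.041   0.1745 -0.1757] roll None | az 175.21 pos [0.589  0.1107 0.2113] q [ 10.6  10.9  14.4  93.    0.1 -74.6] F [0.7 0.2 0. ] op 0.0511 t 20.2 toolx [ 0.0097  0.0034 -0.9999]
```

Request:
apply_moves(
  commands=[
    [-0.04,0.1745,-0.1757,0,0.2],
    [-0.04,0.1745,-0.1757,0,0.2],
    [-0.04,0.1745,-0.1757,0,0.2],
    [-0.04,0.1745,-0.1757,0,0.2],
    [-0.04,0.1745,-0.1757,0,0.2],
    [-0.04,0.1745,-0.1757,0,0.2],
    [-0.04,0.1745,-0.1757,0,0.2],
  ],
)

```text
time: 20.9
ee_pos: [0.4, -0.0506, 0.2497]
tcp_rot: [-70.0, 89.3, 15.1]
wrist_force: [0.3, 0.7, 0.4]
opening: 0.0511
```

```bash
python3 - <<'E'
from h import *
im=[]
for n in ("scene","top"):
    c=shot(n); W=cloud(c); L=dl(W); z=W[...,2]*1000
    def st(nm,x,y,r,zl,zh):
        m=(np.hypot(L[...,0]-x,L[...,1]-y)<r)&(z>zl)&(z<zh); P=np.c_[L[m],z[m]]
        print(n,nm,len(P),((P.min(0)+P.max(0))/2).round(1) if len(P) else "", P.mean(0).round(1) if len(P) else "", P[:,2].max().round(1) if len(P) else "")
    st("knob",-42,-75,22,98,115); st("pinhead",20,105,25,92,122); st("foot",-45,20,10,20,34)
    b=(W[...,2]>.033)&(W[...,2]<.053)&(L[...,1]>-70)&(L[...,1]<40)&(abs(L[...,0]+42)<25)
    P=L[b]; 
    if len(P)>20: print("bar slope dx/dy",np.polyfit(P[:,1],P[:,0],1).round(4),len(P))
    x0,y0=(230,190) if n=="scene" else (110,140)
    im.append(cv2.resize(c["frame"][y0:y0+150,x0:x0+200],(400,300),interpolation=cv2.INTER_CUBIC))
    f0=dict(np.load(f"pics/{n}0.npz"))["frame"]; 
    im.append(cv2.resize(c["frame"],(400,300)))
cv2.imwrite("pics/p8.png",np.vstack([np.hstack(im[:2]),np.hstack(im[2:])]))
E
```

```text
scene knob 113 [-42.2 -74.5 104.8] [-39.2 -72.1 106.3] 111.6
scene pinhead 339 [ 20.9 105.4 105. ] [ 24.7 108.  109.1] 118.0
scene foot 12 [-37.5  20.3  31.1] [-37.3  20.1  30.9] 33.4
bar slope dx/dy [  0.0934 -41.493 ] 216
top knob 85 [-42.6 -75.5 104.5] [-42.8 -75.8 107.4] 110.8
top pinhead 175 [ 19.5 104.5 105.6] [ 18.5 102.6 111.3] 117.5
top foot 12 [-52.4  18.8  28. ] [-52.3  18.7  29. ] 30.7
bar slope dx/dy [ 1.93000e-02 -4.21594e+01] 388
```

View pics/p8.png

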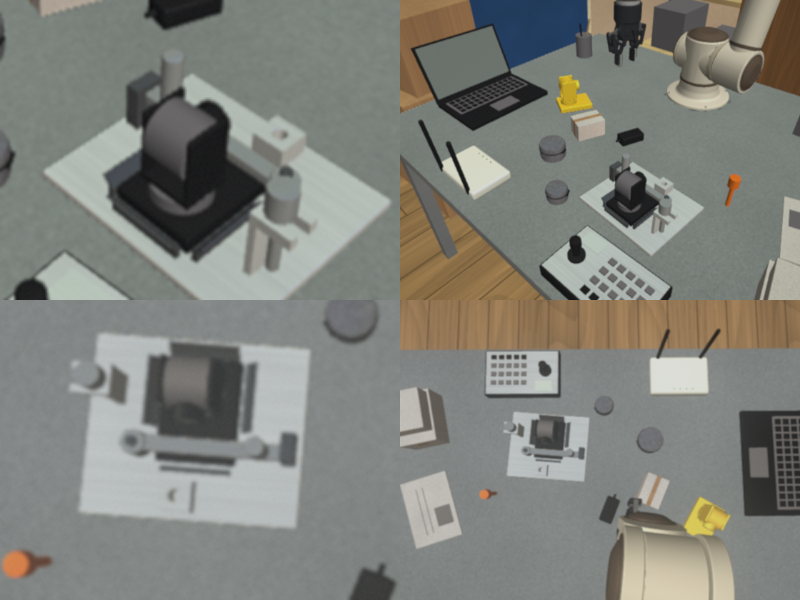

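The hook lies across the foot with its end in the catch at about (285,447). The pin hangs in the notch, and the other items haven't moved. I'll hand it in.

```bash
python3 -c "
from workcell import bot
print(bot.job_done())"
```

```text
the job is handed in; nothing more can be done
None
```

I did the three steps in order and handed the job in at about 21 s, well under the 67 s limit:
- **Pin:** I drew it out of its bore and hung it by its head in the side notch.
- **Camera:** I set the black camera in the seat with its lens towards the hook.
- **Hook:** I swung it closed by its knob until it met a stop.

Last checks, in dock coordinates:
- **Hook:** The knob is within about 0.5 mm of its closed position. It stopped at an angle of about 0 against a 12 N push. The top picture shows the end of the hook in the catch.
- **Pin:** It hangs at about (20, 105) mm, so 8 mm closer to the seat than the middle of the notch but between the prongs. The top of its head is about 115 mm up, which fits the head resting on the prongs.
- **Camera:** The foot lay level when I let go, its top about 30–31 mm up where 30 mm was expected. That includes both cameras; I didn't refit its position after the hook closed.
- **Other items:** The carton, cases, adapter and both look-alikes look unmoved in the last pictures; I did not measure them.
- **Forces:** The wrist force readings stayed under about 15 N. The robot was clear of everything at the end.

One check disagreed. The slope of the hook bar fitted from the scene picture was 0.09, against 0.02 from the top picture. I put that down to the camera blocking part of the scene view, because the knob position and the stop both show the hook closed.

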